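# Index the stop turret of a kumiko cut-off jig and butt the strip against the stop

## Robot

A 7-joint arm with a two-finger parallel gripper is mounted at the origin on the work surface. World frame = base frame: x ahead of the robot, y to its left, z up, the work surface at z = 0. Lengths are in mm, angles in rad, forces in N, time in s.
With the tool pointing down it reaches from about 425 to 875 mm from the base axis. Payload 9.9 kg.
Tool frame: the origin (TCP) lies between the finger pads; the fingertips stand 11 mm ahead of it and the grasp point (between the pads) lies 8 mm behind it (tcp_to_tips is the distance from the TCP to the fingertips, in mm); z points along the fingers, x is the direction in which the jaws open and shut, and the axes are right-handed (so a half turn about z gives the same grasp; the last joint's range is limited). The gripper opens to 85 mm and grips with 20 to 120 N. Pads are 22 mm wide; open, the fingers measure 114 mm over their backs; the gripper's body (76 mm by 85 mm) begins 54 mm behind the grasp point. The pads swing forward as they close: fully open they stand 13 mm farther back than shut.
Start: joints at [1.074, 0.576, 0.025, 1.437, -0.015, 1.129, -0.057], TCP at [270.798, -618.302, 242.289] pointing down, gripper open.
Joint ranges: [-2.76, 2.76], [-0.34, 2.15], [-1.52, 1.57], [0.19, 2.46], [-1.09, 4.23], [0.17, 1.99], [-2.82, 2.82]. Speed limits (rad/s): [2.22, 2.22, 3.01, 3.01, 3.14, 3.14, 3.14].

## Interface

Orientations are given as a 3x3 rotation matrix whose columns are the frame's x, y, z axes.
In Python, from rig import move_pose, move_l, set_joints, ungrasp, grab, dwell, solve_ik, read_state, snapshot, get_calibration, Unreachable, close_job, tcp_to_tips gives the robot as it stands. The module is installed in compiled form; this text tells all that it offers. Calls block until the motion is done:
- move_pose(position, orientation): joint-space move of the TCP to a pose.
- move_l(position, speed=150, attitude=None, stop_force=None): straight line of the TCP; attitude=None keeps the orientation; speed is the mean speed in mm/s. With stop_force (N) it stops when the force on the tool has changed by that much, and returns True; else False.
- set_joints(angles): joint-space move.
- ungrasp() and grab(f_grip=None): open the fingers fully, or close them until they stop; f_grip is the grip in N (None keeps the last).
- dwell(seconds).
- solve_ik(position, orientation): joint angles nearest the present ones, or None.
- read_state(): the state.
- snapshot(name): name is "scene" or "top" or "wrist"; returns the picture (400x640x3 uint8, red, green, blue); there is no depth.
- get_calibration(name): a dict with "intrinsics" (3x3 intrinsics, pixels), "D" ([k1, k2, p1, p2, k3] as OpenCV has them; the pictures are not rectified), "rvec" (rotation vector, rad) and "tvec" (3), from world to camera coordinates, as OpenCV has them. Camera axes: x right, y down, z forward; pixel columns grow to the right and rows downward; lengths in mm; the calibration is good to about 2 mm. A picture is of the moment at which its call begins: read the wrist's pose just before it. get_calibration takes no time and is no camera call; for the wrist camera it gives the pose at the moment of the call.
A pose or a line that the arm cannot do raises Unreachable and nothing moves.
- close_job(): hands the job in, once; it reports no verdict.
The state is a dict: "time_s": time; "joint_positions": joint angles; "joint_velocities": joint speeds; "tau": joint torques, N m; "tool_pos": TCP position; "orientation": TCP orientation; "force": force on the tool from outside, world axes, zero at the start; "wrist_torque": the same for the moment, N m; "opening": finger opening in mm.
Only numpy, scipy, OpenCV 4.12 (cv2) and the standard library are available. Lean on these libraries where they do the work, as an engineer would, in place of code of your own. Each camera call takes 0.05 s, during which the arm holds its last target. There are 200 camera calls.

## Task

Set the cut-off jig for its shortest pieces: push the stop turret round by its rods until the longest rod has clicked in pointing straight up the mitre box towards the wooden strip. Then push the strip by its tail end along the mitre box until its other end butts against that rod, and leave it there. Only push - the strip stays down flat on the board all the time - and leave the other things on the bench where they are.

Things in the scene. Friction and masses are not known exactly. Their poses are not given: they have to be found in the camera images.
- jig: Cut-off jig: plywood board 200 x 520 (y) x 18 mm fixed on the bench, origin at the centre of its underside. Along x = 0 it carries a mitre box (two hardwood cheeks 14 mm thick, 20 mm apart, 42 mm high, from y = -22 to +108 mm, open on top and at both ends; 6 mm high foot flange out to x = +-38 mm) and, at y = -130 mm, the stop turret. Only the strip and an offcut lie on the board
- turret_axis (a point): Point on the turret's upright axis at the height of its rods, 34 mm above the bench. Steel hub (33 mm radius, top 63 mm above the bench) with six level steel rods, 10 mm thick, every 60 degrees like spokes; their tips are, anticlockwise from above from the longest, 98, 66, 74, 58, 70, 62 mm from the axis. Under the hub a 60 x 96 (y) mm plate, 6 mm thick, lies on the board
- turret (a joint): Angle of the turret, rad, growing anticlockwise from above, no end stops. 0 (or a whole turn): the longest rod points along the jig's +y, at the mitre box. A sprung click stop at every 60 degrees: about 0.45 N m (5 to 6 N at 80 mm radius) starts it out of a click; pushed more than 30 degrees on, it snaps to the next click by itself
- long_tip (a point): Middle of the rounded tip of the longest rod, 98 mm from the turret axis; it turns with the turret. On top of the hub a single white punch mark stands beside this rod, two to six beside the shorter ones
- stop_point (a point): Fixed point of the jig where the tip of the longest rod lies when it is clicked in towards the mitre box: at x = 0, y = -32 mm of the jig, 34 mm above the bench
- strip: The loose wooden strip to be cut, 18 mm wide, 190 mm long (its y axis), 24 mm high, about 40 g, lying on the board in the mitre box with 1 mm of room at each side. Origin at the centre of its underside. It starts 20 to 60 mm short of the stop position; its tail end always sticks out of the +y end of the mitre box
- strip_head (a point): Centre of the strip's end face towards the turret (the strip's -y end), 12 mm above its underside
- strip_tail (a point): Centre of the strip's end face away from the turret (the strip's +y end), 12 mm above its underside, 30 mm above the bench; free to be pushed there towards the turret
- offcut: Bystander: a wooden offcut 18 x 62 (y) x 24 mm high lying loose on the board on the robot's side of the mitre box; origin at the centre of its underside
- hammer: Bystander: small hammer, 260 mm long along its x axis, 27 mm high, on the bench beyond the jig; origin under its middle
- tape: Bystander: roll of tape, 90 mm across, 24 mm high, lying on the bench beyond the jig; origin at the centre of its underside
- glue: Bystander: closed glue jar, 56 mm across, 70 mm high, standing on the bench beyond the turret end of the jig; origin at the centre of its underside
- plane: Bystander: block plane 155 (x) x 48 x 54 mm high on the bench beyond the turret end of the jig; origin at the centre of its sole
- saw: Bystander: pull saw, 365 mm long along its x axis, 60 mm wide, 22 mm high, lying on the bench between robot and jig; origin near its middle at the bench
- star: Bystander: wooden lattice star 94 mm across, 12 mm high, on the bench beyond the tail end of the jig; origin at the centre of its underside
Not all that is in view belongs to the job. Several things have the shape of the strip; the one meant has the colours described above.

How it is judged:
By the outcome, as a careful person would: the job done as asked, in the order asked, and still so for the second after the job is handed in, with the robot touching nothing.
It also fails if it takes over 58 s, if anything falls off the work surface, if the arm or the gripper's body presses on something with over 40 N, if the wrist force passes 120 N, or if a joint passes its speed limit or range.

## Working session

There is one attempt and no reset: what is moved stays moved. The work goes in short steps, each a Python script; the robot and the scene stay as the last script left them, time stands still between calls to the robot, and variables do not carry over. Pictures are saved under pics/ and viewed, about 8 in all and at most 12, crops included, and the job is handed in when it is done.

```bash
mkdir -p pics
python3 - <<'E'
from rig import *
import cv2
for n in("top","scene"):
    c=get_calibration(n);print(n,c)
    cv2.imwrite(f"pics/{n}0.png",snapshot(n)[:,:,::-1])
print(read_state()["time_s"],tcp_to_tips)
E
```

```text
top {'intrinsics': array([[461.68380983,   0.        , 319.05925666],
       [  0.        , 461.68380983, 209.80091394],
       [  0.        ,   0.        ,   1.        ]]), 'D': array([-0.05290434,  0.        ,  0.        ,  0.        ,  0.        ]), 'rvec': array([ 2.17497942, -2.17536539,  0.05591772]), 'tvec': array([  35.41120579,  452.22593053, 1391.22597583])}
scene {'intrinsics': array([[398.87032886,   0.        , 321.5560546 ],
       [  0.        , 398.87032886, 202.04648128],
       [  0.        ,   0.        ,   1.        ]]), 'D': array([-0.0589856,  0.       ,  0.       ,  0.       ,  0.       ]), 'rvec': array([ 1.24566822,  2.24302858, -1.00296174]), 'tvec': array([ 224.95618658, -223.88473549, 1431.43316252])}
0.1 11.0
```

View pics/top0.png

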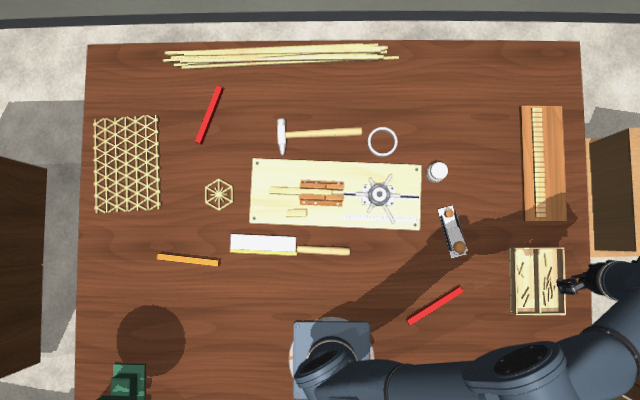

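View pics/scene0.png

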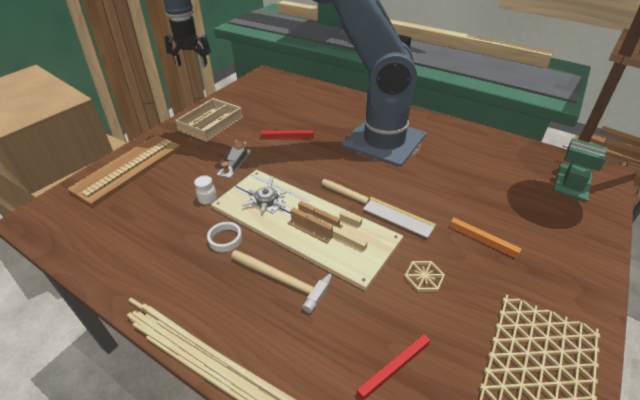

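The top view shows the jig at about (250–421, 158–230), with the turret at (379,195) and the strip's tail at about (271,190). I'll enlarge it.

```bash
cat > h.py <<'E'
import numpy as np, cv2
from rig import *
def ray(name,uv,z,c=None):
    c=c or get_calibration(name)
    R=cv2.Rodrigues(c["rvec"])[0]; t=np.array(c["tvec"]).ravel()
    p=cv2.undistortPoints(np.array(uv,float).reshape(-1,1,2),c["intrinsics"],c["D"]).reshape(-1,2)
    d=np.c_[p,np.ones(len(p))]@R; o=-R.T@t
    return o+d*((np.reshape(z,(-1,1))-o[2])/d[:,2:])
def proj(name,P,c=None):
    c=c or get_calibration(name)
    return cv2.projectPoints(np.array(P,float).reshape(-1,1,3),c["rvec"],c["tvec"],c["intrinsics"],c["D"])[0].reshape(-1,2)
def crop(img,x0,y0,x1,y1,s,fn):
    cv2.imwrite(fn,cv2.resize(img[y0:y1,x0:x1,::-1],None,fx=s,fy=s,interpolation=cv2.INTER_CUBIC))
E
python3 - <<'E'
from h import *
im=cv2.imread("pics/top0.png")[:,:,::-1]
crop(im,240,145,435,240,4,"pics/top0c.png")
E
```

```text
(no output)
```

View pics/top0c.png

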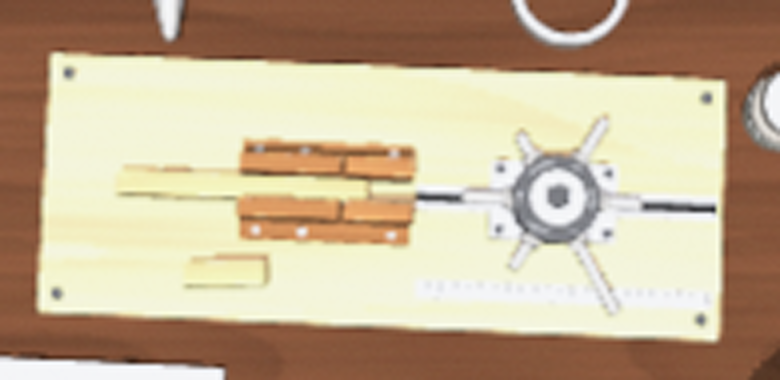

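Run:
```python
from h import *
f=lambda a:np.array([240,145])+(np.array(a,float)+.5)/4-.5
C=ray("top",f([(52,53),(725,80),(720,340),(38,312)]),18)
M=np.array([(100,260),(100,-260),(-100,-260),(-100,260)],float)
ca,cm=C[:,:2].mean(0),M.mean(0)
H=(M-cm).T@(C[:,:2]-ca);th=np.arctan2(H[0,1]-H[1,0],H[0,0]+H[1,1])
R=np.array([[np.cos(th),-np.sin(th)],[np.sin(th),np.cos(th)]])
print("jig",ca,th,"res",C[:,:2]-(M@R.T+ca))
J=lambda p:(p[:,:2]-ca)@R
for n,uv,z in[("hub",(557,197),63),("longtip",(615,308),34),("tail",(118,182),42),("head",(368,187),42),("left rod",(463,193),34)]:
    w=ray("top",f([uv]),z);print(n,w[0],"jig",J(w)[0])
np.savez("jig.npz",c=ca,th=th)
t=ca+R@[0,-60.]
Rt=np.array([[1,0,0],[0,-1,0],[0,0,-1.]])
for p in[(t[0],t[1],330),]:
  for a in np.arange(-180,180,30):
    a=np.radians(a);Q=np.array([[np.cos(a),np.sin(a),0],[np.sin(a),-np.cos(a),0],[0,0,-1.]])
    s=solve_ik(p,Q);print(round(np.degrees(a)),None if s is None else np.round(s,2))
```

```text
jig [502.05176605 -14.2426916 ] -0.04179896237080231 res [[ 0.11160072 -0.94012912]
 [-0.5049457   1.60461754]
 [ 0.33097385  0.19517524]
 [ 0.06237113 -0.85966366]]
hub [ 495.85467683 -142.11986701   63.        ] jig [  -0.84809946 -128.02443763]
longtip [ 415.21266958 -188.05540334   34.        ] jig [ -79.50017129 -177.28962237]
tail [509.95762084 185.27794039  42.        ] jig [ -0.4383777  199.67672111]
head [505.81625835  -2.87497424  42.        ] jig [ 3.28618377 11.51509429]
left rod [502.05612684 -74.53323582  34.        ] jig [  2.52370541 -60.23770125]
-180 [-0.76  0.55  1.37  1.76 -0.56  1.31 -2.41]
-150 [-0.05  0.25  0.13  1.74 -0.04  1.16 -2.52]
-120 [ 0.06  0.25 -0.01  1.73  0.    1.16 -2.04]
-90 [ 0.17  0.25 -0.14  1.73  0.04  1.17 -1.56]
-60 [ 0.25  0.25 -0.26  1.73  0.07  1.17 -1.07]
-30 [ 0.33  0.26 -0.36  1.72  0.1   1.17 -0.58]
0 [ 0.41  0.27 -0.46  1.72  0.13  1.18 -0.09]
30 [ 0.48  0.28 -0.56  1.72  0.16  1.19  0.4 ]
60 [ 0.54  0.29 -0.65  1.72  0.19  1.2   0.89]
90 [ 0.64  0.32 -0.79  1.71  0.24  1.21  1.36]
120 [ 0.91  0.47 -1.29  1.71  0.46  1.32  1.62]
150 [ 0.91  0.47 -1.29  1.71  0.46  1.32  2.15]
```

```bash
cat >> h.py <<'E'
try:
    d=np.load("jig.npz");c0,th0=d["c"],float(d["th"])
except Exception: pass
def W(x,y,z):
    c,s=np.cos(th0),np.sin(th0)
    return np.array([c0[0]+c*x-s*y,c0[1]+s*x+c*y,z])
a=-np.pi/2+th0 if 'th0' in globals() else 0
Q=np.array([[np.cos(a),np.sin(a),0],[np.sin(a),-np.cos(a),0],[0,0,-1.]])  # jaw axis along jig y
E
python3 - <<'E'
from h import *
grab(20)
move_pose(W(-45,-150,330),Q)
s=read_state();c=get_calibration("wrist");im=snapshot("wrist")
np.savez("w1.npz",**{k:np.array(v) for k,v in c.items()})
im=im.copy()
for p in[(0,-130,63),(0,-32,34),(100,260,18),(-100,-260,18),(-100,260,18),(100,-260,18),(0,200,42),(-.866*98,-130-49,34)]:
    uv=proj("wrist",[W(*p)],c)[0];print(p,uv.round(1))
    cv2.drawMarker(im,tuple(int(round(v)) for v in uv),(255,0,255),cv2.MARKER_CROSS,8,1)
crop(im,0,0,640,400,1.25,"pics/w1.png")
print(s["time_s"],s["force"],s["opening"])
E
```

```text
(0, -130, 63) [297.7 109.9]
(0, -32, 34) [215.5 108.5]
(100, 260, 18) [-37.6  20.9]
(-100, -260, 18) [401.3 186.7]
(-100, 260, 18) [  3.1 186.9]
(100, -260, 18) [412.4  18. ]
(0, 200, 42) [ 15.4 109.8]
(-84.868, -179, 34) [339.6 178.5]
2.675 [ 0.12700085  0.002777   -1.05568625] 0.033230377750605083
```

View pics/w1.png

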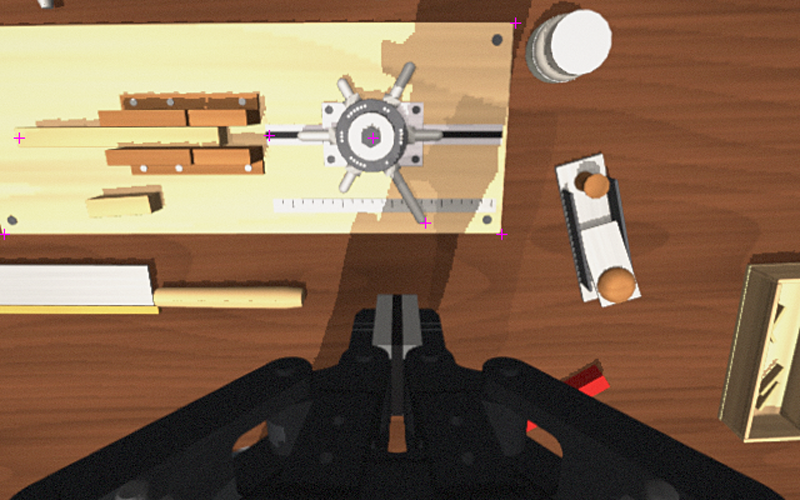

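The model overlay agrees within about 2 px: turret (297.7,109.9), long tip (339.6,178.5), strip tail (15,110). The longest rod is therefore at +120°. I'll sweep it 120° clockwise, staying behind it.

```bash
sed -i 's/^a=-np.pi\/2+th0/a=th0/; s/jaw axis along jig y/jaw axis along jig x/' h.py
python3 - <<'E'
from h import *
r=78; A=lambda d,z=36:W(-r*np.sin(np.radians(d)),-130+r*np.cos(np.radians(d)),z)
ang=[150]+list(range(144,18,-6))+[19]
bad=[d for d in ang if solve_ik(A(d),Q) is None];print("bad",bad)
if not bad:
    move_pose(A(150,120),Q); move_l(A(150),speed=100)
    f0=read_state()["force"]; 
    for d in ang[1:]:
        move_l(A(d),speed=80); s=read_state(); print(d,np.round(s["force"]-f0,1),end=" ")
    e=read_state()["tool_pos"]
    move_l(A(30),speed=80); move_l(A(30,120),speed=150)
    move_pose(W(-45,-150,330),Q)
    c=get_calibration("wrist");im=snapshot("wrist");t=snapshot("top")
    uv=proj("wrist",[W(0,-32,34),W(0,-130,63)],c);print(uv,read_state()["time_s"])
    cv2.imwrite("pics/w2.png",im[:,:,::-1]); crop(t,240,145,435,240,4,"pics/t2.png")
E
```

```text
bad []
144 [ 0.8 -0.3  0.1] 138 [-0.9 -0.6 -0.1] 132 [ 0.6 -1.3  0.2] 126 [ 3.  -4.5 -1.6] 120 [ 2.9 -2.5 -0.6] 114 [ 2.1 -2.1 -0.1] 108 [ 1.4 -1.3 -0.6] 102 [-0.3 -0.9 -0.6] 96 [-0.2 -0.6 -0.1] 90 [-0.1 -0.8  0. ] 84 [-0.3 -0.2 -0.1] 78 [ 1.2 -1.4 -0.1] 72 [ 0.4 -0.4  0.1] 66 [-1.3 -6.2  1. ] 60 [-0.8 -4.5  1.5] 54 [-0.3 -3.4  1.1] 48 [ 0.2 -1.4  0.7] 42 [-0.5 -0.8  0. ] 36 [ 0.  -0.7 -0.3] 30 [ 0.1  0.  -0.2] 24 [-0.9 -0.5 -0.2] 19 [-0.5  0.2  0.1] [[359.21827341  42.30220276]
 [359.22964267 133.90937332]] 12.575
```

View pics/w2.png

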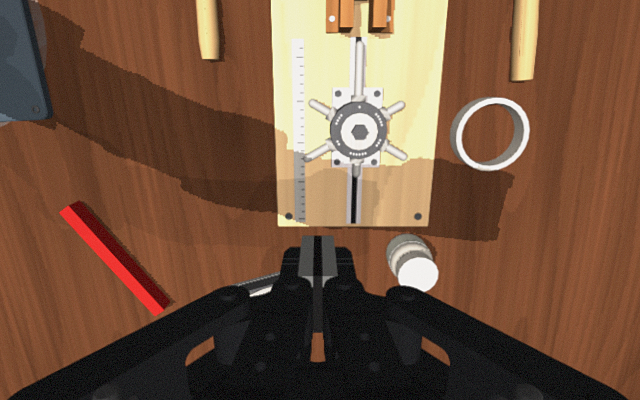

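The longest rod, with its single punch mark, has clicked in pointing at the mitre box: tip at about (360,42), predicted (359,42). Next I push the strip.

Run:
```python
from h import *
move_pose(W(0,235,150),Q); move_l(W(0,235,35),speed=120)
dwell(.2); move_l(W(0,219,35),speed=60)
f0=read_state()["force"]
hit=move_l(W(0,160,35),speed=15,stop_force=3.5)
s=read_state();c,sn=np.cos(th0),np.sin(th0);d=s["tool_pos"][:2]-c0
print(hit,"tool jig",d@np.array([[c,-sn],[sn,c]]),s["force"]-f0)
move_l(W(0,225,35),speed=80); move_l(W(0,225,150))
move_pose(W(0,-125,330),Q)
c=get_calibration("wrist");im=snapshot("wrist")
uv=proj("wrist",[W(0,-32,34),W(0,-32,42),W(0,-130,63)],c);print(uv,read_state()["time_s"])
x,y=uv[0].astype(int);x0,y0=max(0,x-80),max(0,y-75);print(x0,y0)
crop(im,x0,y0,x0+160,y0+150,4,"pics/w3.png")
t=snapshot("top");crop(t,240,145,435,240,4,"pics/t3.png")
```

```text
True tool jig [9.31473868e-02 1.70927124e+02] [ 0.28074921  0.32770416 -0.11780871]
[[317.97929825  66.58034915]
 [317.98852621  66.20263034]
 [317.76266967 156.50219992]] 21.95
237 0
```

View pics/w3.png

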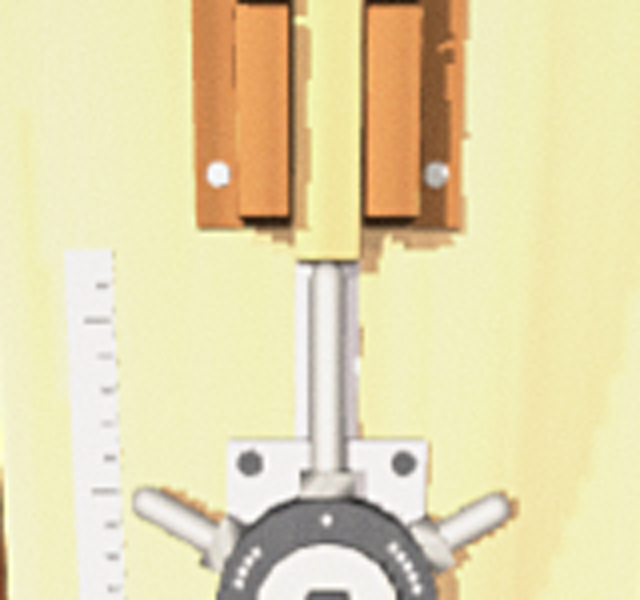

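View pics/t3.png

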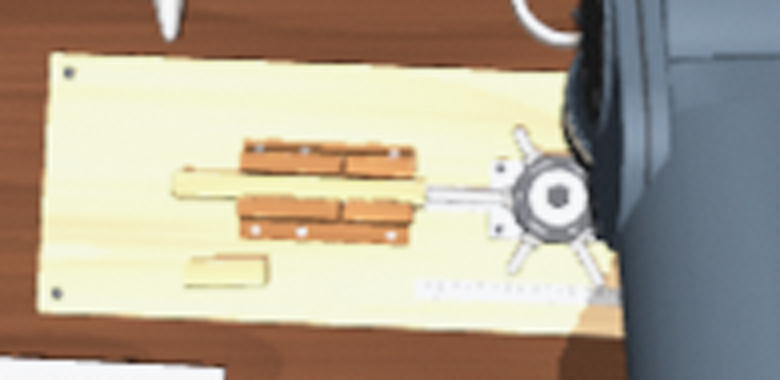

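The strip looks butted, with its head at about row 65.5 against a predicted 66.4. But the contact force had dropped away after the stop, so a small gap is possible. I'll push again more firmly to check.

Run:
```python
from h import *
c,sn=np.cos(th0),np.sin(th0);M=np.array([[c,-sn],[sn,c]])
move_pose(W(0,225,150),Q); move_l(W(0,225,35),speed=120)
move_l(W(0,177,35),speed=60); dwell(.2)
f0=read_state()["force"]
hit=move_l(W(0,160,35),speed=8,stop_force=6)
for i in range(3):
    s=read_state();print(hit,(s["tool_pos"][:2]-c0)@M,np.round(s["force"]-f0,2));dwell(.1)
move_l(W(0,225,35),speed=80); move_l(W(0,225,150))
move_pose(W(0,-125,330),Q)
im=snapshot("wrist");crop(im,237,0,397,150,4,"pics/w4.png")
print(read_state()["time_s"])
```

```text
True [1.63453648e-01 1.70958659e+02] [0.36 2.6  0.59]
True [1.16851469e-01 1.70955296e+02] [1.36 1.64 2.41]
True [3.87311554e-02 1.70948966e+02] [0.94 2.45 2.51]
30.375
```

View pics/w4.png

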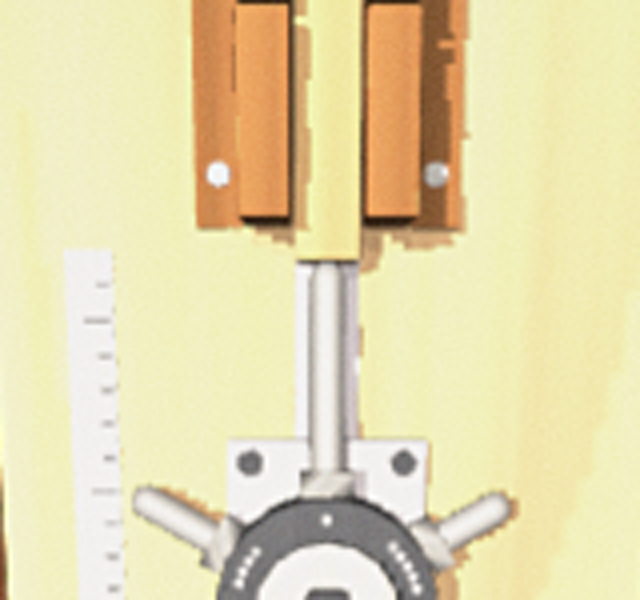

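The second push stopped hard at the same place (170.96 against 170.93 mm), with the strip's head still on the rod tip at (328,262). It is seated, so I'll hand the job in.

```bash
python3 -c "
from rig import *
close_job()"
```

```text
the job is handed in; nothing more can be done
```

The jig is set for its shortest pieces, and I handed the job in at about 30 s on the robot clock, inside the 58 s limit.

- **Turret:** I found it with the longest rod at +120°. I pushed that rod two clicks clockwise with closed fingers. Its single punch mark and its tip then lined up with the mitre box, within about 1 px of the prediction.
- **Strip:** I pushed it about 40 mm by its tail until it butted against the rod. A slower, firmer second push stopped at the same place (170.96 mm against 170.93 mm), and the last picture shows the strip's end on the rod tip. The robot then moved clear and touched nothing.

**Checks that were less clear:**
- After the first push, the contact force read only about 0.3 N once the arm had stopped, which is why I pushed again.
- The tool stopped about 2 mm short of my nominal figure. I put this down to the 2 mm calibration and my estimate of the finger's half-width.
- I did not check every other item on the bench afterwards. In the later pictures the offcut had not moved, and nothing I saw looked disturbed.

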